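Set the labeller's lane guide to the sample lime

ROBOT

A 7-joint arm with a two-finger parallel gripper is mounted at the origin on the work surface. World frame = base frame: x ahead of the robot, y to its left, z up, the work surface at z = 0. Lengths are in m, angles in degrees, forces in N, time in s.
With the tool pointing down it reaches from about 0.425 to 0.925 m from the base axis. Payload 6.8 kg.
Tool frame: the origin (TCP) lies midway between the tips of the shut fingers; the grasp point (between the pads) lies manip.pinch_z behind it (manip.pinch_z is the distance from the TCP to the grasp point, in m); z points along the fingers, x is the direction in which the jaws open and shut, and the axes are right-handed (so a half turn about z gives the same grasp; the last joint's range is limited). The gripper opens to 88 mm and grips with 3 to 60 N. Pads are 20 mm wide; open, the fingers measure 115 mm over their backs; the gripper's body (75 mm by 178 mm) begins 61 mm behind the grasp point.
Start: joints at [64.337, 27.33, 1.283, 89.118, -0.659, 63.558, -4.761], TCP at [0.225, -0.636, 0.223] pointing down, gripper open.
Joint ranges: [-169.35, 169.35], [-19.33, 120.38], [-80.79, 83.38], [13.8, 139.57], [-78.32, 258.32], [9.67, 109.79], [-169.56, 169.56]. Speed limits (degrees/s): [136.94, 136.94, 180, 180, 180, 180, 180].

INTERFACE

Orientations are given as a 3x3 rotation matrix whose columns are the frame's x, y, z axes.
In Python, from plant import status, eyes, order, manip gives the robot as it stands.
- The arm moves only by the tool arm_command, never from a script. Its argument "deltas" is a list of rows, each a list of 5 numbers: the shift along the tool's x, y, z in cm, then the turn about the tool's z in degrees, then the opening, from -1 (shut) to 1 (fully open). In form: [[x, y, z, twist, gripper], ...]. A call has exactly 8 rows; each row shifts and turns the commanded pose from where the row before left it, along the tool's axes as they then stand; what a row does not reach is not made up. A row lasts 1/10 s, in which the tool goes at most 50 mm and 8.59 degrees, less where a joint would pass 70% of its speed; a pose out of reach is approached as far as the arm can. A call is refused whole if a number of a shift passes 5 or a number of a turn 8.59, either way. A call with a gripper value outside its range is refused whole. The fingers move at their own pace and stop on an object; "squeeze" is the grip in N (left out, the last holds). Time passes only in rows, so rows that do not move let the fingers close, or fill a call up. It gives the time, the measured TCP pose, the force and the opening at its end, in the units of the state.
- status.observe(): the state, without advancing time (a new reading comes with each control period).
- eyes.capture(name): name is "scene" or "top" or "wrist"; returns a dict with "color" (480x640x3 uint8, red, green, blue), "fx", "fy", "cx", "cy" (pixels), "k1" (the pictures are not rectified: a ray, as slopes to the right and down, at radius r is drawn at 1 + k1 r^2 times it, then the intrinsics apply), "extrinsics" (4x4, takes a point from world to camera coordinates). Camera axes: x right, y up, looking along -z (the intrinsics and any distortion apply to the point x, -y, -z); pixel columns grow to the right and rows downward; lengths in m; the calibration is good to about 2 mm. A picture is of the moment at which its call begins. There is no depth.
- order.hand_in(): hands the job in, once; it reports no verdict.
The state is a dict: "t": time; "joint_pos": joint angles; "joint_velocities": joint speeds; "joint_torque": joint torques, N m; "position": TCP position; "orientation": TCP orientation; "wrist_force": force on the tool from outside, world axes, zero at the start; "wrist_torque": the same for the moment, N m; "width": opening from 0.0 (shut) to 1.0 (fully open).
Only numpy, scipy, OpenCV 4.12 (cv2) and the standard library are available. Lean on these libraries where they do the work, as an engineer would, in place of code of your own. Each camera call takes 0.05 s, during which the arm holds its last target. There are 200 camera calls.

TASK

Set the labeller's right-hand lane for the sample lime lying in it: pinch the two orange tabs on the guide's clamp knob, turn the knob anticlockwise until it is free, and slide the guide in until it just takes up the lime against the centre guide, without bruising the fruit. Then turn the knob back clockwise to its stop so that both tabs click out again and the guide stays clamped there, and let go. Do not crush the tabs or wrench the knob against its stops, and leave the other limes and the things on the bench alone.

Things in the scene. Friction and masses are not known exactly. Their poses are not given: they have to be found in the camera images.
- knob_grip (a point): Clamp knob of the lane guide: black, 39 mm thick, axis (z) upright, two orange spring tabs on opposite sides, along its own x and -x. This point is on its axis at half the tabs' height; its top is 22 mm above, the steel index ring and stops lie 21 mm below and lower: keep fingertips above them. Nothing else stands near at this height. Clamped, its x axis is parallel (to 0.05) to that of fixed_face.
- knob_top (a point): Middle of the knob's top. With both tabs pressed fully in, it turns anticlockwise from above (+z) to free the guide, 1.05 rad from stop to stop, 0.1 N m. The last 0.67 rad towards clamped work against the clamp spring (up to 0.4 N m): the knob lags the hand and springs back if let go unlatched, so turn till the stop is felt as a steep rise; it latches only there. 0.7 N m more than that is wrenching.
- tab_a_face (a point): Centre of the outer face of the first orange tab (flat, upright, 20 mm wide, 32 mm high), 28 mm from the knob's axis along the knob's +x when latched out. It goes in 6.5 mm; that takes 5 N at first and 8 N at the end, on each tab. Pinch with 20 to 30 N; more than 45 N on a tab cracks it.
- tab_b_face (a point): The same for the second tab, 28 mm from the knob's axis along the knob's -x when latched out (56 mm over both tabs, 43 mm pinched).
- fixed_face (a point): Middle of the right-hand face of the white fixed centre guide between the two lanes of the roller bed. x: along the lane, away from the robot; y: across the lanes, to the left; z: up. The right-hand lane lies on its -y side.
- guide_face (a point): Point on the lane-side face of the adjustable white guide, opposite fixed_face: the lane's width is their distance along y (start 90 to 125 mm, closes to 40). Guide and knob ride on one carriage along y on the overhead aluminium rail; the knob's axis is 35 mm in -y and 40 mm in +x of this point. Clamped it resists about 40 N; free it slides with 2 to 3 N of drag.
- lime_a_center (a point): Centre of a round green lime, 45 to 67 mm thick (limes differ), lying in the trough between two rollers of the bed. One of the three limes lies in the right-hand lane: it is the sample. The other two wait in the left-hand lane. A lime rolls across its lane at a touch; more than 20 N bruises it.
- lime_b_center (a point): Centre of another such lime.
- lime_c_center (a point): Centre of another such lime.
- red_pot: Red plastic pot, 84 mm wide, 85 mm high, on the bench to the right; origin under its centre.
- label_roll: White label roll, 76 mm wide, 30 mm high, on the bench; origin under its centre.
- tape_roll: Brown tape roll, 104 mm wide, 48 mm high, on the bench to the left; origin under its centre.
- marker_pen: Black and blue marker pen, 127 mm long, 15 mm thick, on the bench; origin under its barrel.
Mind the look-alikes: they are no part of the job. Leave any pink, purple or turquoise look-alike of the part that bears lime_a_center alone.

How it is judged:
By the outcome, as a careful person would: the job done as asked, in the order asked, and still so for the second after the job is handed in, with the robot touching nothing.
It also fails if it takes over 64 s, if anything falls off the work surface, if the arm or the gripper's body presses on something with over 40 N, if the wrist force passes 120 N, or if a joint passes its speed limit or range.

## Working session

There is one attempt and no reset: what is moved stays moved. The work goes in short steps, Python scripts to look and compute and a tool call to move; the robot and the scene stay as the last step left them, time stands still between calls to the robot, and variables do not carry over. Pictures are saved under pics/ and viewed, about 8 in all and at most 12, crops included, and the job is handed in when it is done.

Besides the shell and the picture viewer there is one more tool, called after "Emit:" as name(argument=value, ...) on one line, values as JSON. arm_command: Moves the arm, as the interface text tells. Its arguments: {"type":"object","properties":{"deltas":{"type":"array","items":{"type":"array","items":{"type":"number"}}},"squeeze":{"type":"number"}},"required":["deltas"]}

```bash
ls; mkdir -p pics; cat > h.py <<'E'
import numpy as np, cv2, json
from plant import status, eyes, order, manip
def cap(n,save=None):
    c=eyes.capture(n)
    if save: cv2.imwrite('pics/'+save,c['color'][:,:,::-1])
    return c
def ray(c,u,v):
    x=(u-c['cx'])/c['fx'];y=(v-c['cy'])/c['fy']
    rd=np.hypot(x,y);r=rd
    for _ in range(30): r=rd/(1+c['k1']*r*r)
    s=r/rd if rd>0 else 1
    E=np.array(c['extrinsics']);R=E[:3,:3];o=-R.T@E[:3,3]
    d=R.T@np.array([x*s,-y*s,-1]);return o,d/np.linalg.norm(d)
def onz(c,u,v,z):
    o,d=ray(c,u,v);return o+d*(z-o[2])/d[2]
def tri(rs):
    A=0;b=0
    for o,d in rs:
        P=np.eye(3)-np.outer(d,d);A=A+P;b=b+P@o
    p=np.linalg.solve(A,b);return p,[np.linalg.norm((np.eye(3)-np.outer(d,d))@(p-o)) for o,d in rs]
def proj(c,p):
    E=np.array(c['extrinsics']);q=E[:3,:3]@p+E[:3,3];x=q[0]/-q[2];y=-q[1]/-q[2];s=1+c['k1']*(x*x+y*y)
    return c['fx']*x*s+c['cx'],c['fy']*y*s+c['cy']
E
python3 - <<'E'
from h import *
s=status.observe();print(s);print(manip.pinch_z,[a for a in dir(manip) if a[0]!='_'])
for n in("scene","top","wrist"):
    c=cap(n,n+'0.png');print(n,c['fx'],c['k1'],np.round(np.array(c['extrinsics']),3).tolist())
a=cv2.imread('pics/scene0.png');b=cv2.imread('pics/top0.png')
E
```

```text
pics
{'t': 0.0, 'joint_pos': array([64.33756189, 27.37591911,  1.27921467, 89.17715549, -0.65960681,
       63.55798714, -4.76033372]), 'joint_velocities': array([-0.10339067,  0.12263634,  0.0172128 , -0.02014799, -0.04359081,
        0.04186092,  0.06535071]), 'joint_torque': array([ 1.17678526e-03, -5.82850707e+01,  1.53511237e+00, -2.72618097e+01,
       -5.43891184e-02,  1.70667737e-02,  1.74789679e-04]), 'position': array([ 0.22476995, -0.63584193,  0.22168854]), 'orientation': array([[ 3.33334256e-01, -9.42808446e-01, -7.12933976e-04],
       [-9.42806984e-01, -3.33334998e-01,  1.66432607e-03],
       [-1.80678652e-03,  1.17382238e-04, -9.99998361e-01]]), 'wrist_force': array([ 0.30257996,  0.16212688, -0.924409  ]), 'wrist_torque': array([ 0.04919932,  0.00259349, -0.01294407]), 'width': 1.0001177018837641}
0.0187 ['Unreachable', 'pinch_z']
scene 494.02170866424814 0.010622837417988657 [[0.45, 0.893, -0.0, -0.121], [-0.566, 0.285, 0.774, 0.155], [0.691, -0.348, 0.633, -1.874], [0.0, 0.0, 0.0, 1.0]]
top 601.481634143246 -0.0005751386150904344 [[-0.028, -1.0, -0.001, -0.056], [0.979, -0.027, 0.2, -0.455], [-0.2, 0.005, 0.98, -1.563], [0.0, 0.0, 0.0, 1.0]]
wrist 383.3997930047448 -0.03365823551085095 [[0.333, -0.943, -0.002, -0.673], [0.899, 0.318, -0.302, 0.036], [0.285, 0.099, 0.953, -0.392], [0.0, 0.0, 0.0, 1.0]]
```

View pics/scene0.png

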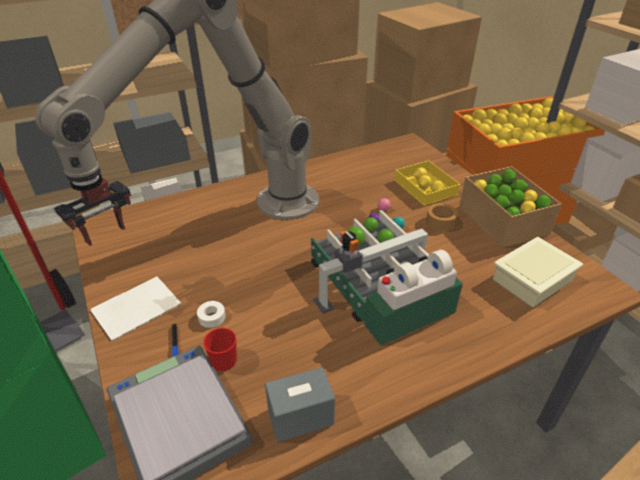

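View pics/top0.png

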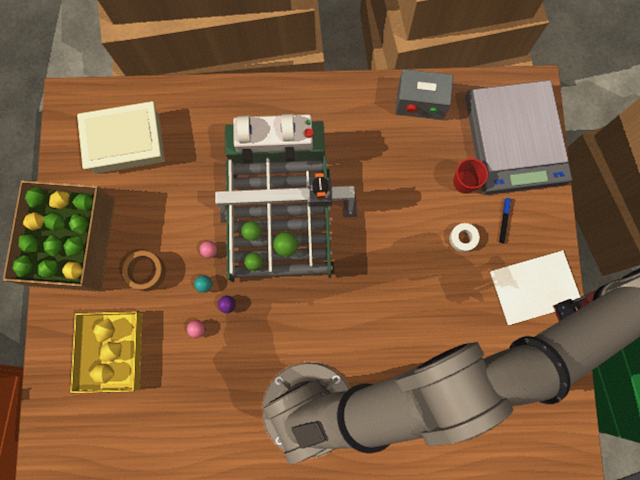

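The top view shows the labeller: the knob with orange tabs is at about (320,185), the sample lime at (285,244) and the waiting limes at (251,230) and (253,261). The pink, purple and turquoise balls at (207,248), (195,329), (226,304) and (203,284) are look-alikes, and the crate fruit is unrelated. The scene view has the knob at about (350,243). I'll check that choice in one close crop of both views.

```bash
python3 - <<'E'
from h import *
a=cv2.imread('pics/scene0.png')[195:335,300:475];b=cv2.imread('pics/top0.png')[110:285,215:365]
a=cv2.resize(a,(400,320),interpolation=cv2.INTER_CUBIC);b=cv2.resize(b,None,fx=2.66,fy=2.66,interpolation=cv2.INTER_CUBIC)
o=np.zeros((480,800,3),np.uint8);o[:320,:400]=a;o[:min(480,b.shape[0]),400:400+b.shape[1]]=b[:480,:400];cv2.imwrite('pics/crop1.png',o)
for n in('top','scene'):
    im=cv2.imread(f'pics/{n}0.png');hsv=cv2.cvtColor(im,cv2.COLOR_BGR2HSV)
    for nm,lo,hi in(('or',(5,170,130),(16,255,255)),('gr',(40,120,60),(65,255,255))):
        m=cv2.inRange(hsv,lo,hi);k,l,st,ce=cv2.connectedComponentsWithStats(m)
        for i in range(1,k):
            x,y,w,h,A=st[i]
            if A>=6 and (210<x<365 and 110<y<290 if n=='top' else 300<x<475 and 195<y<340): print(n,nm,st[i],ce[i].round(1))
E
```

```text
top or [231 119   2   5   6] [231.8 120.8]
top or [315 173   9   5  36] [318.8 174.6]
top or [317 192   9   5  34] [320.6 193.6]
top gr [307 120   3   4  11] [307.9 121.6]
top gr [241 221  20  20 301] [250.6 230.6]
top gr [273 232  25  25 476] [285.  243.9]
top gr [244 253  18  18 251] [252.7 261.2]
scene or [341 230   6   5  14] [343.2 231.9]
scene or [350 239   8   6  29] [353.7 241.7]
scene gr [364 218  14  14 134] [370.6 223.9]
scene gr [348 227  17  18 146] [357.6 233.5]
scene gr [378 229  16  13 143] [384.7 234.8]
```

View pics/crop1.png

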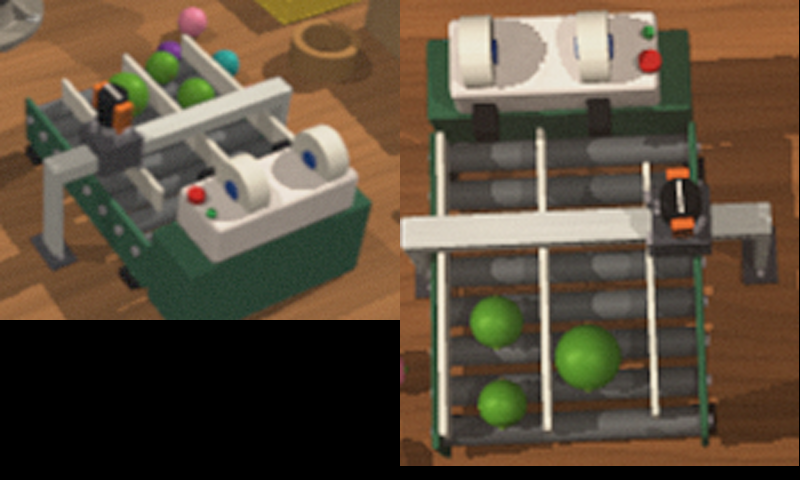

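```bash
python3 - <<'E'
from h import *
t=cap('top');s=cap('scene')
p=tri([ray(t,318.8,174.6),ray(s,353.7,241.7)]);print('far tab',p)
q=tri([ray(t,320.6,193.6),ray(s,343.2,231.9)]);print('near tab',q)
print(tri([ray(t,285,243.9),ray(s,357.6,233.5)]))
for u,v in((251,230.6),(252.7,261.2)):print(onz(t,u,v,.13))
# line of centre guide & guide top edge
for u,v in ((269,160),(270,270),(311,205),(313,264)):print(onz(t,u,v,.15))
o=status.observe();print(o['orientation'])
# camera pose in tool frame
w=cap('wrist');E=np.array(w['extrinsics']);T=np.eye(4);T[:3,:3]=o['orientation'];T[:3,3]=o['position'];print((np.linalg.inv(T)@np.linalg.inv(E)).round(4).tolist())
E
```

```text
far tab (array([ 0.56207942, -0.04644407,  0.22666169]), [np.float64(0.00041813245844134455), np.float64(0.0004181324584414159)])
near tab (array([ 0.5136397 , -0.0506576 ,  0.22778394]), [np.float64(0.0007396358831754953), np.float64(0.0007396358831754427)])
(array([0.41696969, 0.04986555, 0.11704389]), [np.float64(0.005653260026705867), np.float64(0.005653260026705987)])
[0.44865854 0.12958254 0.13      ]
[0.37008333 0.12546531 0.13      ]
[0.62799693 0.08057061 0.15      ]
[0.3437411  0.08033357 0.15      ]
[ 0.50618383 -0.02443243  0.15      ]
[ 0.35573342 -0.02609943  0.15      ]
[[ 3.33278231e-01 -9.42828458e-01 -3.44863673e-04]
 [-9.42828204e-01 -3.33278397e-01  6.99050815e-04]
 [-7.74020614e-04  9.21687783e-05 -9.99999696e-01]]
[[1.0, -0.0001, 0.0006, -0.001], [0.0001, -0.9534, -0.3017, -0.0842], [0.0006, 0.3017, -0.9534, -0.1612], [0.0, 0.0, 0.0, 1.0]]
```

```bash
cat >> h.py <<'E'
def plan(target,th1,n,pos=None,th0=None,g=1):
    o=status.observe();R=o['orientation']
    pos=o['position'] if pos is None else np.array(pos)
    th0=np.degrees(np.arctan2(R[1,0],R[0,0])) if th0 is None else th0
    d=(np.array(target)-pos)/n;dt=(th1-th0)/n;r=[]
    for k in range(n):
        a=np.radians(th0+k*dt);c,s=np.cos(a),np.sin(a)
        r.append([round(100*(c*d[0]+s*d[1]),2),round(100*(s*d[0]-c*d[1]),2),round(-100*d[2],2),round(-dt,2),g])
    for i in range(0,n,8): print(r[i:i+8])
def st():
    o=status.observe();R=o['orientation'];print('t',round(o['t'],2),'pos',o['position'].round(4),'th',np.degrees(np.arctan2(R[1,0],R[0,0])).round(2),'F',o['wrist_force'].round(1),'M',o['wrist_torque'].round(2),'w',round(o['width']*88,2),'j7',o['joint_pos'][6].round(1))
E
python3 -c "
from h import *
plan([.538,-.05,.335],0,16)"
```

```text
[[np.float64(-2.8), np.float64(-3.07), np.float64(-0.7), np.float64(-4.41), 1], [np.float64(-2.56), np.float64(-3.27), np.float64(-0.7), np.float64(-4.41), 1], [np.float64(-2.3), np.float64(-3.46), np.float64(-0.7), np.float64(-4.41), 1], [np.float64(-2.03), np.float64(-3.63), np.float64(-0.7), np.float64(-4.41), 1], [np.float64(-1.74), np.float64(-3.77), np.float64(-0.7), np.float64(-4.41), 1], [np.float64(-1.45), np.float64(-3.89), np.float64(-0.7), np.float64(-4.41), 1], [np.float64(-1.14), np.float64(-3.99), np.float64(-0.7), np.float64(-4.41), 1], [np.float64(-0.83), np.float64(-4.07), np.float64(-0.7), np.float64(-4.41), 1]]
[[np.float64(-0.52), np.float64(-4.12), np.float64(-0.7), np.float64(-4.41), 1], [np.float64(-0.2), np.float64(-4.15), np.float64(-0.7), np.float64(-4.41), 1], [np.float64(0.12), np.float64(-4.15), np.float64(-0.7), np.float64(-4.41), 1], [np.float64(0.44), np.float64(-4.13), np.float64(-0.7), np.float64(-4.41), 1], [np.float64(0.76), np.float64(-4.08), np.float64(-0.7), np.float64(-4.41), 1], [np.float64(1.07), np.float64(-4.01), np.float64(-0.7), np.float64(-4.41), 1], [np.float64(1.37), np.float64(-3.92), np.float64(-0.7), np.float64(-4.41), 1], [np.float64(1.67), np.float64(-3.8), np.float64(-0.7), np.float64(-4.41), 1]]
```

Emit:
arm_command(deltas=[[-2.8,-3.1,-0.7,-4.4,1],[-2.6,-3.3,-0.7,-4.4,1],[-2.3,-3.5,-0.7,-4.4,1],[-2.0,-3.6,-0.7,-4.4,1],[-1.7,-3.8,-0.7,-4.4,1],[-1.5,-3.9,-0.7,-4.4,1],[-1.1,-4.0,-0.7,-4.4,1],[-0.8,-4.1,-0.7,-4.4,1]])

```text
t: 1.1
position: [0.3838, -0.3414, 0.2791]
orientation: [[0.818, -0.576, 0.0], [-0.576, -0.818, -0.001], [0.0, 0.0, -1.0]]
wrist_force: [1.8, -0.4, -0.8]
width: 1.002
```

Emit:
arm_command(deltas=[[-0.5,-4.1,-0.7,-4.4,1],[-0.2,-4.1,-0.7,-4.4,1],[0.1,-4.1,-0.7,-4.4,1],[0.4,-4.1,-0.7,-4.4,1],[0.8,-4.1,-0.7,-4.4,1],[1.1,-4.0,-0.7,-4.4,1],[1.4,-3.9,-0.7,-4.4,1],[1.7,-3.8,-0.7,-4.4,1]])

```text
t: 1.9
position: [0.5411, -0.0504, 0.3352]
orientation: [[1.0, 0.0, 0.0], [0.0, -1.0, -0.0], [0.0, 0.0, -1.0]]
wrist_force: [0.3, -0.5, 0.5]
width: 0.999
```

```bash
python3 - <<'E'
from h import *
st();c=cap('wrist','w1.png');c=cap('wrist','w1.png');st();np.save('w1.npy',c['extrinsics']);print(c['cx'],c['cy'])
print([np.round(proj(c,np.array(p)),0) for p in((.562,-.046,.227),(.514,-.05,.227),(.417,.05,.12))])
E
```

```text
t 1.9 pos [ 0.5411 -0.0504  0.3352] th 0.03 F [ 0.3 -0.5  0.5] M [-0.01 -0.11 -0.02] w 87.95 j7 -7.2
t 2.0 pos [ 0.5427 -0.0451  0.3358] th 0.49 F [-0.1  1.1 -0.6] M [-0.09 -0.09 -0.  ] w 88.3 j7 -7.2
322.1552384300804 240.94148611161737
[array([345., 245.]), array([281., 250.]), array([187., 111.])]
```

View pics/w1.png

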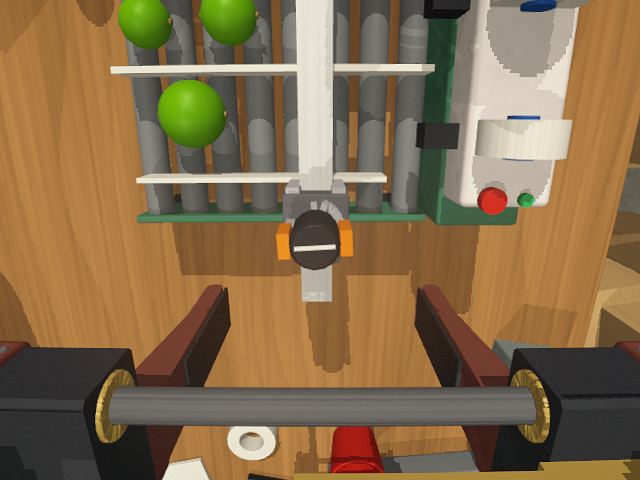

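The wrist view shows the knob at (315,240), with tabs at (283,241) and (346,238). The adjustable guide's lane edge is at row ~179, the fixed guide's at ~70, and the sample lime is at (192,113). I'll measure here and then from a second wrist position.

```bash
cat >> h.py <<'E'
def feats(c):
    hsv=cv2.cvtColor(c['color'],cv2.COLOR_RGB2HSV);f={}
    m=cv2.inRange(hsv,(8,170,120),(22,255,255));m[:150]=0;m[330:]=0
    k,l,stt,ce=cv2.connectedComponentsWithStats(m);ii=[i for i in range(1,k) if stt[i][4]>80]
    f['tabs']=[]
    for i in sorted(ii,key=lambda i:stt[i][0]):f['tabs'].append((stt[i].tolist(),ce[i].round(1).tolist(),cv2.boxPoints(cv2.minAreaRect(np.argwhere(l==i)[:,::-1].astype(np.float32))).round(1).tolist()))
    g=cv2.inRange(hsv,(35,150,50),(60,255,255))
    f['limes']=[]
    for q in cv2.findContours(g,cv2.RETR_EXTERNAL,cv2.CHAIN_APPROX_NONE)[0]:
        if cv2.contourArea(q)>900:
            (x,y),ax,an=cv2.fitEllipse(q);f['limes'].append(np.round((x,y,ax[0],ax[1]),1).tolist())
    return f
E
python3 - <<'E'
from h import *
import pickle
st();c=cap('wrist');st();pickle.dump(c,open('c1.pkl','wb'));f=feats(c)
for k in f: 
  for x in f[k]:print(k,x)
hsv=cv2.cvtColor(c['color'],cv2.COLOR_RGB2HSV);w=cv2.inRange(hsv,(0,0,150),(180,60,255))
for u in (160,250,270,370,380):
    print(u,[v for v in range(1,260) if w[v,u]!=w[v-1,u]])
E
```

```text
t 2.0 pos [ 0.5427 -0.0451  0.3358] th 0.49 F [-0.1  1.1 -0.6] M [-0.09 -0.09 -0.  ] w 88.3 j7 -7.2
t 2.05 pos [ 0.5415 -0.0486  0.3351] th 0.19 F [-0.1 -1.  -0.3] M [-0.1  -0.12  0.03] w 87.95 j7 -7.2
tabs ([277, 220, 16, 37, 486], [284.7, 238.2], [[277.0, 220.0], [292.0, 220.0], [292.0, 256.0], [277.0, 256.0]])
tabs ([339, 216, 17, 38, 488], [347.6, 234.8], [[338.3999938964844, 217.0], [352.79998779296875, 215.3000030517578], [357.0, 252.10000610351562], [342.70001220703125, 253.6999969482422]])
limes [192.0, 110.5, 64.4, 70.6]
limes [229.2, 18.0, 44.2, 59.0]
limes [145.1, 20.8, 45.9, 55.4]
160 [63, 70, 172, 181]
250 [61, 69, 170, 180]
270 [61, 69, 170, 180]
370 [60, 68, 169, 179]
380 [60, 68, 169, 179]
```

Emit:
arm_command(deltas=[[0,-1.5,0,0,1],[0,-1.5,0,0,1],[0,-1.5,0,0,1],[0,-1.5,0,0,1],[0,0,0,0,1],[0,0,0,0,1],[0,0,0,0,1],[0,0,0,0,1]])

```text
t: 2.85
position: [0.5408, 0.0073, 0.3346]
orientation: [[1.0, -0.004, -0.0], [-0.004, -1.0, -0.0], [-0.0, 0.0, -1.0]]
wrist_force: [0.5, 0.8, 0.3]
width: 0.998
```

```bash
python3 - <<'E'
from h import *
import pickle
st();c=cap('wrist');st();pickle.dump(c,open('c2.pkl','wb'));f=feats(c)
for k in f: 
  for x in f[k]:print(k,x)
hsv=cv2.cvtColor(c['color'],cv2.COLOR_RGB2HSV);w=cv2.inRange(hsv,(0,0,150),(180,60,255))
for u in (160,250,270,370,380):
    print(u,[v for v in range(1,330) if w[v,u]!=w[v-1,u]])
E
```

```text
t 2.85 pos [0.5408 0.0073 0.3346] th -0.21 F [0.5 0.8 0.3] M [-0.07 -0.09 -0.02] w 87.83 j7 -13.9
t 2.9 pos [0.5408 0.0074 0.3346] th -0.21 F [ 0.2  0.1 -0.7] M [-0.   -0.05  0.01] w 88.13 j7 -13.9
tabs ([282, 279, 16, 41, 498], [289.7, 299.7], [[281.5, 279.20001220703125], [296.0, 278.79998779296875], [297.1000061035156, 319.0], [282.6000061035156, 319.3999938964844]])
tabs ([341, 276, 16, 41, 508], [349.2, 296.1], [[340.70001220703125, 276.70001220703125], [354.3999938964844, 275.5], [357.8999938964844, 315.29998779296875], [344.20001220703125, 316.5]])
limes [198.5, 166.1, 61.7, 65.6]
limes [151.6, 78.9, 46.4, 53.7]
limes [232.3, 71.5, 52.2, 57.7]
160 [7, 15, 123, 130, 220, 234]
250 [4, 12, 121, 128, 218, 232]
270 [3, 11, 120, 127, 218, 231]
370 [1, 9, 118, 125, 216, 229]
380 [1, 9, 118, 125, 216, 229]
```

```bash
python3 - <<'E'
from h import *
import pickle
a=pickle.load(open('c1.pkl','rb'));b=pickle.load(open('c2.pkl','rb'))
T=lambda p,q:tri([ray(a,*p),ray(b,*q)])
for n,p,q in(('far out -y',(357.5,253),(358.4,316)),('near out -y',(276.8,256.5),(282.3,319.8)),('lime',(192,110.5),(198.5,166.1)),('lime s1',(145.1,20.8),(151.6,78.9))):
    x,e=T(p,q);print(n,x.round(4),np.round(e,4))
# outer tab edges: +y ends on top face
for z in(.222,.226,.23):
  print(z,[onz(b,*p,z).round(4)[:2].tolist() for p in((358.4,316),(354.9,275.5),(282.3,319.8),(281.2,279))])
for z in (.13,.15,.17):
  for nm,c,L in(('a',a,((160,63),(160,70),(370,60),(370,68),(160,172),(160,181),(370,169),(370,179))),('b',b,((160,123),(160,130),(370,118),(370,125),(160,220),(160,234),(370,216),(370,229)))):
    print(z,nm,[onz(c,u-.0,v-.5,z).round(4)[:2].tolist() for u,v in L])
# lime diameter
for c,(u,v,r1,r2) in((a,(192,110.5,64.4,70.6)),(b,(198.5,166.1,61.7,65.6))):
    p=T((192,110.5),(198.5,166.1))[0]
    o,_=ray(c,u,v);D=np.linalg.norm(p-o); ang=r1/2/c['fx']; print('diam from minor',2*D*np.sin(ang*1/(1)))
    d1=ray(c,u-r1/2,v)[1];d2=ray(c,u+r1/2,v)[1];print(2*D*np.sin(np.arccos(d1@d2)/2))
E
```

```text
far out -y [ 0.5694 -0.0543  0.2284] [0.0002 0.0002]
near out -y [ 0.5095 -0.0577  0.2278] [0. 0.]
lime [0.4172 0.0484 0.1079] [0.0001 0.0001]
lime s1 [0.3686 0.1335 0.0795] [0. 0.]
0.222 [[0.5698, -0.0578], [0.5662, -0.0227], [0.5088, -0.0609], [0.5092, -0.0254]]
0.226 [[0.5694, -0.0556], [0.5659, -0.0211], [0.5093, -0.0587], [0.5097, -0.0237]]
0.23 [[0.569, -0.0534], [0.5655, -0.0194], [0.5097, -0.0565], [0.5102, -0.022]]
0.13 a [[0.3991, 0.0886], [0.3985, 0.0828], [0.5848, 0.0918], [0.585, 0.0853], [0.3886, -0.0076], [0.3876, -0.0162], [0.5889, -0.0035], [0.5893, -0.013]]
0.13 b [[0.3925, 0.091], [0.3918, 0.0848], [0.5852, 0.094], [0.5853, 0.0879], [0.3808, -0.0009], [0.3789, -0.0154], [0.5881, 0.0021], [0.5886, -0.0111]]
0.15 a [[0.4068, 0.0859], [0.4063, 0.0804], [0.5824, 0.089], [0.5827, 0.0828], [0.3969, -0.005], [0.396, -0.0132], [0.5863, -0.0012], [0.5867, -0.0102]]
0.15 b [[0.4006, 0.091], [0.3999, 0.0852], [0.5827, 0.0939], [0.5829, 0.0881], [0.3896, 0.0042], [0.3878, -0.0095], [0.5856, 0.0071], [0.586, -0.0055]]
0.17 a [[0.4146, 0.0832], [0.4141, 0.078], [0.58, 0.0861], [0.5803, 0.0803], [0.4052, -0.0025], [0.4044, -0.0101], [0.5837, 0.0011], [0.5841, -0.0073]]
0.17 b [[0.4088, 0.0911], [0.4081, 0.0856], [0.5803, 0.0938], [0.5805, 0.0884], [0.3983, 0.0093], [0.3966, -0.0036], [0.583, 0.012], [0.5834, 0.0002]]
diam from minor 0.06859711958418625
0.05958284045243766
diam from minor 0.06583389628353456
0.05930775813303983
```

Measured: tab tops at z≈0.228, so knob_grip is at about (0.5395, −0.0455, 0.212) with a yaw of about 3°. The lane is about 93 mm wide and the lime about 59 mm, so the slide should be about 34 mm. I'm descending with the jaws straddling the tabs.

Emit:
arm_command(deltas=[[-0.1,1.5,0,-1,1],[0,1.5,0,-1,1],[0,1.3,0,-0.8,1],[0,1.0,1.5,0,1],[0,0,2,0,1],[0,0,2,0,1],[0,0,1.5,0,1],[0,0,0,0,1]])

```text
t: 3.7
position: [0.5394, -0.0454, 0.2626]
orientation: [[0.999, 0.046, -0.004], [0.046, -0.999, 0.0], [-0.004, -0.0, -1.0]]
wrist_force: [0.2, -0.9, 0.2]
width: 1.002
```

```bash
python3 - <<'E'
from h import *
st();c=cap('wrist','w3.png');st();
for p in ((.5695,-.0543,.228),(.5095,-.0577,.228)):print(proj(c,np.array(p)))
E
```

```text
t 3.7 pos [ 0.5394 -0.0454  0.2626] th 2.63 F [ 0.2 -0.9  0.2] M [-0.05 -0.07  0.03] w 88.19 j7 -7.1
t 3.75 pos [ 0.5403 -0.0452  0.264 ] th 2.63 F [-0.6  0.6  0.3] M [ 0.01 -0.1   0.05] w 88.2 j7 -7.1
(np.float64(374.589916290143), np.float64(296.97808538245755))
(np.float64(267.86374440955944), np.float64(297.9224871913604))
```

View pics/w3.png

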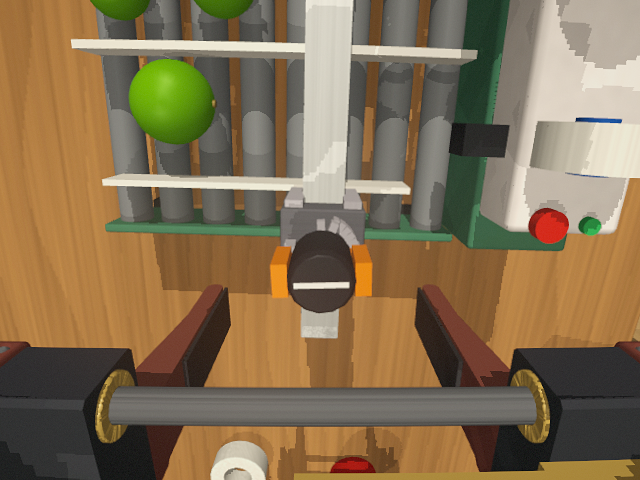

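The tabs sit at (281,272) and (364,270), symmetric between the fingertips and square to the jaws. Next I descend and pinch at 25 N.

Emit:
arm_command(deltas=[[0,0,1.2,0,1],[0,0,1.2,0,1],[0,0,1.2,0,1],[0,0,1.2,0,1],[0,0,1.0,0,1],[0,0,0.8,0,1],[0,0,0,0,1],[0,0,0,0,1]])

```text
t: 4.55
position: [0.5409, -0.0447, 0.1987]
orientation: [[0.999, 0.047, 0.0], [0.047, -0.999, 0.0], [0.0, -0.0, -1.0]]
wrist_force: [-0.1, -0.4, 0.5]
width: 1.0
```

```bash
python3 -c "
from h import *
st()"
```

```text
t 4.55 pos [ 0.5409 -0.0447  0.1987] th 2.67 F [-0.1 -0.4  0.5] M [-0.01 -0.07 -0.01] w 87.98 j7 -9.5
```

Emit:
arm_command(deltas=[[0,0,0,0,0.5],[0,0,0,0,0.3],[0,0,0,0,0.2],[0,0,0,0,0.2],[0,0,0,0,0.2],[0,0,0,0,0.2],[0,0,0,0,0.2],[0,0,0,0,0.2]], squeeze=25)

```text
t: 5.35
position: [0.5403, -0.0448, 0.1986]
orientation: [[0.999, 0.047, -0.001], [0.047, -0.999, -0.0], [-0.001, 0.0, -1.0]]
wrist_force: [-4.9, -0.1, 3.6]
width: 0.601
```

```bash
python3 -c "
from h import *
st()"
```

```text
t 5.35 pos [ 0.5403 -0.0448  0.1986] th 2.67 F [-4.9 -0.1  3.6] M [-0.1   1.1   0.05] w 52.89 j7 -9.5
```

Emit:
arm_command(deltas=[[-0.1,0,0,0,0.15],[-0.05,0,0,0,0.1],[0,0,0,0,0.05],[0,0,0,0,0],[0,0,0,0,-0.05],[0,0,0,0,-0.1],[0,0,0,0,-0.1],[0,0,0,0,-0.1]], squeeze=25)

```text
t: 6.15
position: [0.5388, -0.0449, 0.1991]
orientation: [[0.999, 0.047, -0.001], [0.047, -0.999, -0.001], [-0.001, 0.001, -1.0]]
wrist_force: [-5.0, -0.8, 6.5]
width: 0.457
```

```bash
python3 -c "
from h import *
st()"
```

```text
t 6.15 pos [ 0.5388 -0.0449  0.1991] th 2.68 F [-5.  -0.8  6.5] M [-0.13  1.17  0.19] w 40.19 j7 -9.5
```

```bash
python3 - <<'E'
from h import *
c=cap('wrist','w4.png');st()
t=cap('top','t4.png');s=cap('scene','s4.png')
a=c['color'][180:420,180:460,::-1];a=cv2.resize(a,(560,480))
b=s['color'][190:290,300:400,::-1];b=cv2.resize(b,(240,240),interpolation=cv2.INTER_CUBIC)
d=t['color'][150:230,280:360,::-1];d=cv2.resize(d,(240,240),interpolation=cv2.INTER_CUBIC)
cv2.imwrite('pics/m4.png',np.hstack([a,np.vstack([b,d])]))
E
```

```text
t 6.2 pos [ 0.5388 -0.0449  0.1991] th 2.68 F [-5.7 -0.8  6.7] M [-0.18  1.24  0.18] w 40.12 j7 -9.5
```

View pics/m4.png

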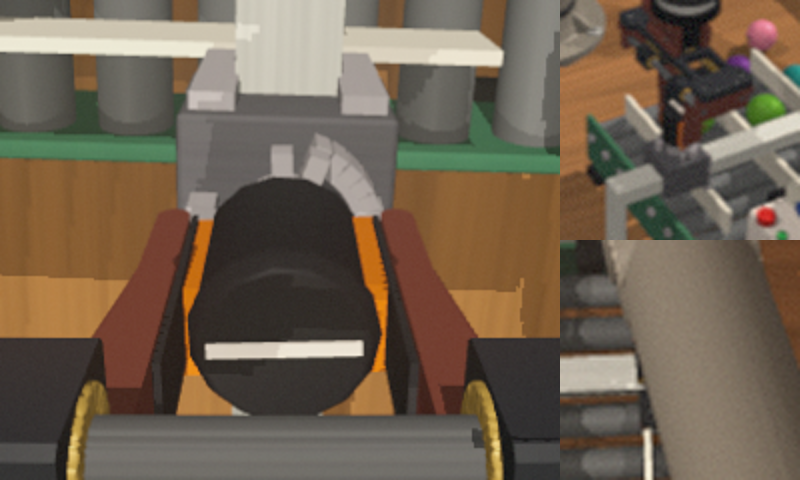

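The fingers are flat on both tabs with the tabs fully in. I'm turning anticlockwise in steps while watching the moment.

Emit:
arm_command(deltas=[[-0.05,0,-0.05,0,-0.15],[0,0,0,-3,-0.15],[0,0,0,-4,-0.15],[0,0,0,-4,-0.15],[0,0,0,-4,-0.15],[0,0,0,-4,-0.15],[0,0,0,-3,-0.15],[0,0,0,0,-0.15]], squeeze=25)

```text
t: 7.1
position: [0.538, -0.0451, 0.1991]
orientation: [[0.908, 0.418, -0.002], [0.418, -0.908, -0.0], [-0.002, -0.0, -1.0]]
wrist_force: [-5.7, -0.4, 4.4]
width: 0.453
```

```bash
python3 -c "
from h import *
st()"
```

```text
t 7.1 pos [ 0.538  -0.0451  0.1991] th 24.72 F [-5.7 -0.4  4.4] M [-0.21  1.07  0.06] w 39.88 j7 11.0
```

Emit:
arm_command(deltas=[[0,0,0,-4,-0.15],[0,0,0,-4,-0.15],[0,0,0,-4,-0.15],[0,0,0,-4,-0.15],[0,0,0,-4,-0.15],[0,0,0,-4,-0.15],[0,0,0,-2,-0.15],[0,0,0,0,-0.15]])

```text
t: 7.9
position: [0.5373, -0.0457, 0.199]
orientation: [[0.634, 0.773, -0.003], [0.773, -0.634, -0.001], [-0.003, -0.002, -1.0]]
wrist_force: [-7.5, -2.6, 7.1]
width: 0.454
```

```bash
python3 - <<'E'
from h import *
st();c=cap('wrist','w5.png');st()
E
```

```text
t 7.9 pos [ 0.5373 -0.0457  0.199 ] th 50.66 F [-7.5 -2.6  7.1] M [-0.57  1.52 -0.08] w 39.92 j7 34.9
t 7.95 pos [ 0.5374 -0.0457  0.199 ] th 50.61 F [-7.3 -2.3  6.9] M [-0.55  1.51 -0.02] w 40.29 j7 34.9
```

View pics/w5.png

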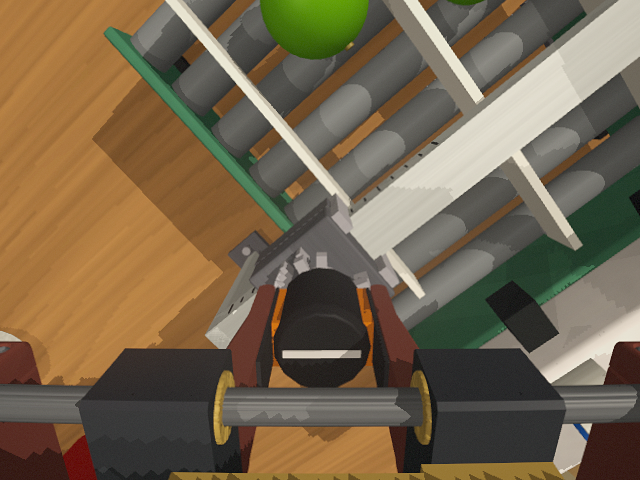

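Emit:
arm_command(deltas=[[-0.1,-0.1,0,-2,-0.15],[0,0,0,-2,-0.15],[0,0,0,-2,-0.15],[0,0,0,-1,-0.15],[0,0,0,-1,-0.15],[0,0,0,-1,-0.15],[0,0,0,0,-0.15],[0,0,0,0,-0.15]])

```text
t: 8.75
position: [0.537, -0.0451, 0.1991]
orientation: [[0.505, 0.863, -0.001], [0.863, -0.505, -0.0], [-0.001, -0.001, -1.0]]
wrist_force: [-5.4, -2.8, 4.0]
width: 0.454
```

```bash
python3 -c "
from h import *
st()"
```

```text
t 8.75 pos [ 0.537  -0.0451  0.1991] th 59.66 F [-5.4 -2.8  4. ] M [-0.56  0.97 -0.07] w 39.99 j7 43.2
```

Emit:
arm_command(deltas=[[0,0,0,-1,-0.15],[0,0,0,-1,-0.15],[0,0,0,0,-0.15],[0.09,-0.05,0,0,-0.15],[0.17,-0.1,0,0,-0.15],[0.17,-0.1,0,0,-0.15],[0,0,0,0,-0.15],[0,0,0,0,-0.15]])

```text
t: 9.55
position: [0.5369, -0.0397, 0.1991]
orientation: [[0.474, 0.88, -0.001], [0.88, -0.474, 0.0], [-0.0, -0.001, -1.0]]
wrist_force: [-4.8, -1.6, 4.0]
width: 0.456
```

```bash
python3 -c "
from h import *
st()"
```

```text
t 9.55 pos [ 0.5369 -0.0397  0.1991] th 61.68 F [-4.8 -1.6  4. ] M [-0.28  1.07 -0.08] w 40.14 j7 44.5
```

Emit:
arm_command(deltas=[[0.26,-0.14,0,0,-0.15],[0.26,-0.14,0,0,-0.15],[0.26,-0.14,0,0,-0.15],[0.26,-0.14,0,0,-0.15],[0.26,-0.14,0,0,-0.15],[0.26,-0.14,0,0,-0.15],[0,0,0,0,-0.15],[0,0,0,0,-0.15]])

```text
t: 10.35
position: [0.5367, -0.0219, 0.1991]
orientation: [[0.474, 0.88, -0.001], [0.88, -0.474, 0.0], [-0.0, -0.001, -1.0]]
wrist_force: [-6.4, -0.4, 5.6]
width: 0.455
```

```bash
python3 - <<'E'
from h import *
st();c=cap('wrist','w6.png');st()
E
```

```text
t 10.35 pos [ 0.5367 -0.0219  0.1991] th 61.69 F [-6.4 -0.4  5.6] M [-0.25  1.29 -0.09] w 40.07 j7 42.5
t 10.4 pos [ 0.5367 -0.0219  0.1991] th 61.69 F [-4.8 -0.3  4.7] M [-0.25  1.28 -0.07] w 40.37 j7 42.5
```

View pics/w6.png

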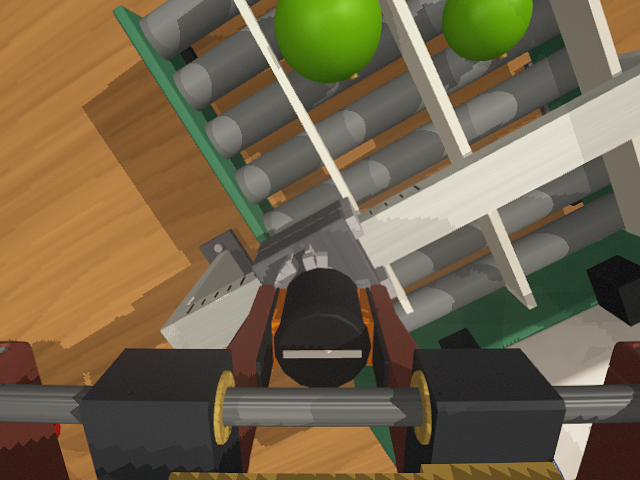

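The carriage slides freely and the guide is nearly at the lime (330,40). About 10 mm remains, so I'm creeping now.

Emit:
arm_command(deltas=[[0.26,-0.14,0,0,-0.15],[0.26,-0.14,0,0,-0.15],[0,0,0,0,-0.15],[0.05,-0.02,0,0,-0.15],[0.04,-0.03,0,0,-0.15],[0.05,-0.02,0,0,-0.15],[0.04,-0.03,0,0,-0.15],[0.05,-0.02,0,0,-0.15]])

```text
t: 11.2
position: [0.5366, -0.014, 0.199]
orientation: [[0.475, 0.88, -0.002], [0.88, -0.475, -0.0], [-0.001, -0.001, -1.0]]
wrist_force: [-6.4, -1.1, 6.2]
width: 0.456
```

```bash
python3 -c "
from h import *
st()"
```

```text
t 11.2 pos [ 0.5366 -0.014   0.199 ] th 61.66 F [-6.4 -1.1  6.2] M [-0.58  1.48 -0.05] w 40.17 j7 41.5
```

Emit:
arm_command(deltas=[[0.03,-0.02,0,0,-0.15],[0.03,-0.02,0,0,-0.15],[0.03,-0.02,0,0,-0.15],[0.03,-0.02,0,0,-0.15],[0.03,-0.02,0,0,-0.15],[0,0,0,0,-0.15],[0,0,0,0,-0.15],[0,0,0,0,-0.15]])

```text
t: 12.0
position: [0.5365, -0.0123, 0.1991]
orientation: [[0.475, 0.88, -0.001], [0.88, -0.475, -0.001], [-0.001, -0.001, -1.0]]
wrist_force: [-6.2, -3.0, 6.2]
width: 0.457
```

```bash
python3 -c "
from h import *
st()
c=cap('wrist','w7.png');hsv=cv2.cvtColor(c['color'],cv2.COLOR_RGB2HSV);g=cv2.inRange(hsv,(35,150,50),(60,255,255))
print(feats(c)['limes'])
"
```

```text
t 12.0 pos [ 0.5365 -0.0123  0.1991] th 61.66 F [-6.2 -3.   6.2] M [-0.66  1.35 -0.07] w 40.17 j7 41.3
[[471.4, 29.7, 70.5, 93.5], [321.5, 37.5, 90.9, 112.3]]
```

Emit:
arm_command(deltas=[[0.03,-0.02,0,0,-0.15],[0.03,-0.02,0,0,-0.15],[0.03,-0.02,0,0,-0.15],[0,0,0,0,-0.15],[0,0,0,0,-0.15],[0,0,0,0,-0.15],[0,0,0,0,-0.15],[0,0,0,0,-0.15]])

```text
t: 12.85
position: [0.5365, -0.0121, 0.1991]
orientation: [[0.475, 0.88, -0.001], [0.88, -0.475, -0.002], [-0.002, -0.0, -1.0]]
wrist_force: [-5.9, -3.8, 6.3]
width: 0.453
```

```bash
python3 -c "
from h import *
st()"
```

```text
t 12.85 pos [ 0.5365 -0.0121  0.1991] th 61.62 F [-5.9 -3.8  6.3] M [-1.07  1.28 -0.13] w 39.85 j7 41.2
```

Emit:
arm_command(deltas=[[0.03,-0.02,0,0,-0.15],[0.03,-0.02,0,0,-0.15],[0.03,-0.02,0,0,-0.15],[0,0,0,0,-0.15],[0,0,0,0,-0.15],[0,0,0,0,-0.15],[0,0,0,0,-0.15],[0,0,0,0,-0.15]])

```text
t: 13.65
position: [0.5365, -0.0119, 0.199]
orientation: [[0.476, 0.88, -0.001], [0.88, -0.476, -0.003], [-0.003, 0.0, -1.0]]
wrist_force: [-6.3, -6.0, 6.6]
width: 0.457
```

```bash
python3 - <<'E'
from h import *
st();c=cap('wrist','w8.png')
cv2.imwrite('pics/w8c.png',cv2.resize(c['color'][0:220,200:460,::-1],None,fx=2.5,fy=2.5))
E
```

```text
t 13.65 pos [ 0.5365 -0.0119  0.199 ] th 61.59 F [-6.3 -6.   6.6] M [-1.56  1.22 -0.07] w 40.24 j7 41.1
```

View pics/w8c.png

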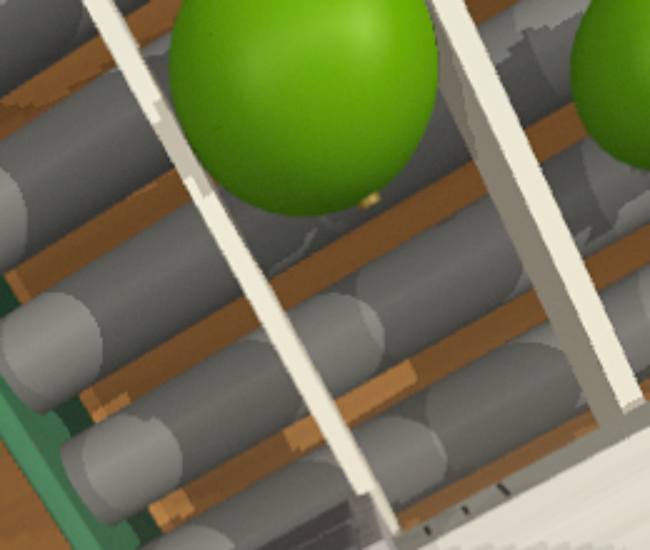

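The lime is now held between both guides: the guide stopped at y≈−0.012 and F_y rose to about −6 N. I'll ease the push by about 1 mm and turn back clockwise.

Emit:
arm_command(deltas=[[-0.08,0.04,0,0,-0.15],[0,0,0,3,-0.15],[0,0,0,4,-0.15],[0,0,0,4,-0.15],[0,0,0,4,-0.15],[0,0,0,4,-0.15],[0,0,0,3,-0.15],[0,0,0,0,-0.15]], squeeze=28)

```text
t: 14.5
position: [0.5369, -0.0114, 0.1992]
orientation: [[0.771, 0.637, -0.0], [0.637, -0.771, -0.001], [-0.001, 0.001, -1.0]]
wrist_force: [-4.4, -2.5, 4.3]
width: 0.448
```

```bash
python3 -c "
from h import *
st()"
```

```text
t 14.5 pos [ 0.5369 -0.0114  0.1992] th 39.58 F [-4.4 -2.5  4.3] M [-0.85  0.93  0.01] w 39.46 j7 21.0
```

Emit:
arm_command(deltas=[[0,0,0,4,-0.15],[0,0,0,4,-0.15],[0,0,0,4,-0.15],[0,0,0,4,-0.15],[0,0,0,4,-0.15],[0,0,0,4,-0.15],[0,0,0,0,-0.15],[0,0,0,0,-0.15]])

```text
t: 15.3
position: [0.5375, -0.0109, 0.1993]
orientation: [[0.962, 0.272, 0.001], [0.272, -0.962, -0.0], [0.001, 0.0, -1.0]]
wrist_force: [-1.6, -3.1, 1.9]
width: 0.453
```

```bash
python3 -c "
from h import *
st()"
```

```text
t 15.3 pos [ 0.5375 -0.0109  0.1993] th 15.78 F [-1.6 -3.1  1.9] M [-0.67  0.09  0.07] w 39.87 j7 -1.0
```

Emit:
arm_command(deltas=[[0,0,0,3,-0.15],[0,0,0,3,-0.15],[0,0,0,2,-0.15],[0,0,0,2,-0.15],[0,0,0,2,-0.15],[0,0,0,1,-0.15],[0,0,0,0,-0.15],[0,0,0,0,-0.15]])

```text
t: 16.1
position: [0.5379, -0.0108, 0.1994]
orientation: [[0.999, 0.048, 0.002], [0.048, -0.999, 0.0], [0.002, -0.0, -1.0]]
wrist_force: [3.6, -2.7, -0.7]
width: 0.45
```

```bash
python3 - <<'E'
from h import *
st();c=cap('wrist','w9.png')
cv2.imwrite('pics/w9c.png',cv2.resize(c['color'][20:400,140:480,::-1],None,fx=1.5,fy=1.5));st()
E
```

```text
t 16.1 pos [ 0.5379 -0.0108  0.1994] th 2.74 F [ 3.6 -2.7 -0.7] M [-0.7  -0.93  0.31] w 39.56 j7 -13.2
t 16.15 pos [ 0.5379 -0.0108  0.1994] th 2.72 F [ 4.5 -3.5 -2. ] M [-0.7  -1.06  0.29] w 39.32 j7 -13.2
```

View pics/w9c.png

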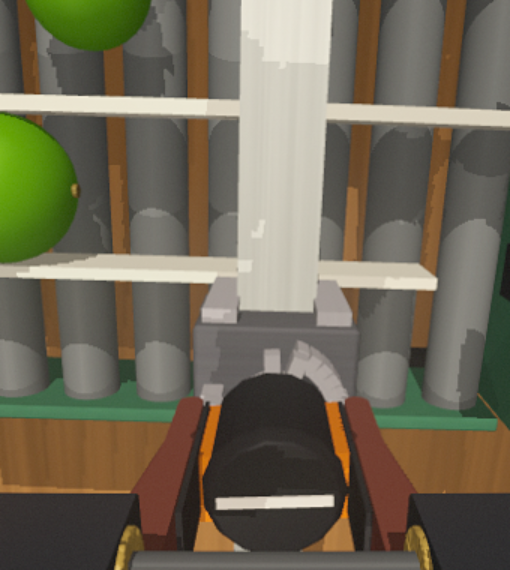

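Emit:
arm_command(deltas=[[0,0,0,0.5,-0.15],[0,0,0,0.5,-0.15],[0,0,0,0.5,-0.15],[0,0,0,0.5,-0.15],[0,0,0,0,-0.15],[0,0,0,0,-0.15],[0,0,0,0,-0.15],[0,0,0,0,-0.15]])

```text
t: 16.95
position: [0.538, -0.0108, 0.1994]
orientation: [[1.0, 0.012, 0.002], [0.012, -1.0, 0.0], [0.002, -0.0, -1.0]]
wrist_force: [4.8, -2.1, -0.8]
width: 0.453
```

```bash
python3 -c "
from h import *
st();st()"
```

```text
t 16.95 pos [ 0.538  -0.0108  0.1994] th 0.7 F [ 4.8 -2.1 -0.8] M [-0.64 -1.26  0.31] w 39.84 j7 -15.1
t 16.95 pos [ 0.538  -0.0108  0.1994] th 0.7 F [ 4.8 -2.1 -0.8] M [-0.64 -1.26  0.31] w 39.84 j7 -15.1
```

Emit:
arm_command(deltas=[[0,0,0,0.5,-0.15],[0,0,0,0.5,-0.15],[0,0,0,0,-0.15],[0,0,0,0,-0.15],[0,0,0,0,-0.15],[0,0,0,0,-0.15],[0,0,0,0,-0.15],[0,0,0,0,-0.15]])

```text
t: 17.75
position: [0.538, -0.0108, 0.1994]
orientation: [[1.0, -0.005, 0.002], [-0.005, -1.0, 0.0], [0.002, -0.0, -1.0]]
wrist_force: [4.6, -2.1, -1.8]
width: 0.45
```

```bash
python3 -c "
from h import *
st();c=cap('wrist','w10.png');st()"
```

```text
t 17.75 pos [ 0.538  -0.0108  0.1994] th -0.3 F [ 4.6 -2.1 -1.8] M [-0.65 -1.24  0.31] w 39.57 j7 -16.0
t 17.8 pos [ 0.538  -0.0108  0.1994] th -0.3 F [ 5.2 -3.4 -2. ] M [-0.68 -1.25  0.33] w 39.73 j7 -16.0
```

```bash
cat >> h.py <<'E'
def line(im):
    m=cv2.inRange(im,(170,170,160),(255,255,255));k,l,s,ce=cv2.connectedComponentsWithStats(m)
    for i in range(1,k):
        x,y,w,h,A=s[i]
        if 270<x<300 and 40<w<110 and h<16 and 250<y<370:
            q=np.argwhere(l==i)[:,::-1].astype(np.float32);vx,vy,_,_=cv2.fitLine(q,2,0,.01,.01).ravel();return round(np.degrees(np.arctan2(-vy,vx)*np.sign(vx)),2)
E
python3 - <<'E'
from h import *
for n,th in(('w4',2.68),('w5',50.6),('w6',61.7),('w8',61.6),('w9',2.7),('w10',-.3)):
    a=line(cv2.imread(f'pics/{n}.png'));print(n,th,a,th+a if a is not None else None)
E
```

```text
w4 2.68 1.08 3.7600002
w5 50.6 0.46 51.059998
w6 61.7 None None
w8 61.6 None None
w9 2.7 1.38 4.08
w10 -0.3 1.58 1.28
```

Emit:
arm_command(deltas=[[0,0,0,0.5,-0.15],[0,0,0,0.5,-0.15],[0,0,0,0.5,-0.15],[0,0,0,0.5,-0.15],[0,0,0,0,-0.15],[0,0,0,0,-0.15],[0,0,0,0,-0.15],[0,0,0,0,-0.15]])

```text
t: 18.6
position: [0.5381, -0.0108, 0.1994]
orientation: [[0.999, -0.04, 0.003], [-0.04, -0.999, 0.0], [0.003, -0.0, -1.0]]
wrist_force: [5.3, -2.0, -2.4]
width: 0.448
```

```bash
python3 -c "
from h import *
st();c=cap('wrist','w11.png');st();print(line(cv2.imread('pics/w11.png')))"
```

```text
t 18.6 pos [ 0.5381 -0.0108  0.1994] th -2.3 F [ 5.3 -2.  -2.4] M [-0.65 -1.36  0.33] w 39.44 j7 -17.8
t 18.65 pos [ 0.538  -0.0108  0.1994] th -2.3 F [ 5.3 -3.4 -1.6] M [-0.67 -1.35  0.36] w 39.65 j7 -17.8
1.6
```

```bash
python3 - <<'E'
from h import *
for n,th in(('w3',2.63),('w4',2.68),('w9',2.72),('w10',-.3),('w11',-2.3)):
    im=cv2.imread(f'pics/{n}.png');m=cv2.inRange(im,(150,150,150),(255,255,255));out=[]
    for u in(150,200,230,250,270):out.append([v for v in range(20,240) if m[v,u] and not m[v-1,u]][:3])
    print(n,th,'line',line(im),out)
a=cv2.imread('pics/w4.png')[180:360,230:420];b=cv2.imread('pics/w11.png')[180:360,230:420]
cv2.imwrite('pics/cmp.png',cv2.resize(np.hstack([a,b]),None,fx=2.1,fy=2.1,interpolation=cv2.INTER_CUBIC))
E
```

```text
w3 2.63 line 1.47 [[40, 175], [41, 178], [42, 177], [42, 177], [42, 178]]
w4 2.68 line 1.08 [[20, 192], [21, 189], [21, 190], [22, 190], [23, 191]]
w9 2.72 line 1.38 [[83, 198], [84, 192], [85, 190], [85, 191], [86, 192]]
w10 -0.3 line 1.58 [[93, 207], [91, 198], [90, 195], [89, 195], [89, 194]]
w11 -2.3 line 1.6 [[99, 212], [95, 202], [93, 198], [92, 197], [91, 196, 229]]
```

View pics/cmp.png

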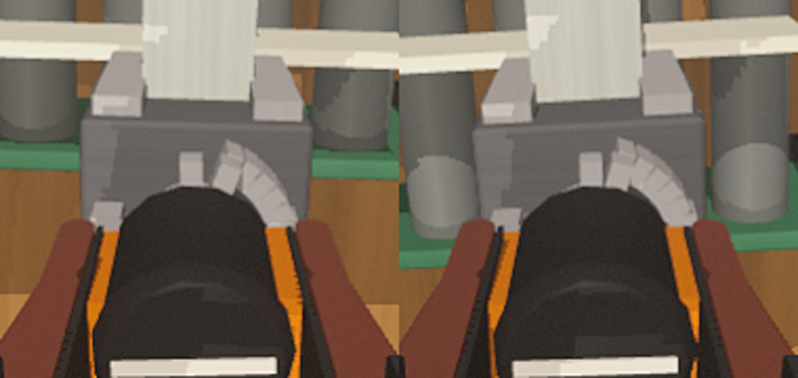

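Emit:
arm_command(deltas=[[0,0,0,0.5,-0.15],[0,0,0,0.5,-0.15],[0,0,0,0.5,-0.15],[0,0,0,0.5,-0.15],[0,0,0,0,-0.15],[0,0,0,0,-0.15],[0,0,0,0,-0.15],[0,0,0,0,-0.15]])

```text
t: 19.45
position: [0.5381, -0.0108, 0.1994]
orientation: [[0.997, -0.075, 0.003], [-0.075, -0.997, 0.0], [0.003, -0.0, -1.0]]
wrist_force: [4.7, -3.1, -1.9]
width: 0.451
```

```bash
python3 -c "
from h import *
st();c=cap('wrist','w12.png');st();print(line(cv2.imread('pics/w12.png')))"
```

```text
t 19.45 pos [ 0.5381 -0.0108  0.1994] th -4.29 F [ 4.7 -3.1 -1.9] M [-0.73 -1.35  0.38] w 39.66 j7 -19.7
t 19.5 pos [ 0.5381 -0.0108  0.1994] th -4.29 F [ 5.3 -2.2 -1.9] M [-0.72 -1.37  0.36] w 39.83 j7 -19.7
1.82
```

Emit:
arm_command(deltas=[[0,0,0,0.5,-0.15],[0,0,0,0.5,-0.15],[0,0,0,0.5,-0.15],[0,0,0,0.5,-0.15],[0,0,0,0,-0.15],[0,0,0,0,-0.15],[0,0,0,0,-0.15],[0,0,0,0,-0.15]])

```text
t: 20.3
position: [0.5381, -0.0108, 0.1994]
orientation: [[0.994, -0.109, 0.003], [-0.109, -0.994, 0.0], [0.003, -0.0, -1.0]]
wrist_force: [6.1, -2.0, -1.9]
width: 0.45
```

```bash
python3 -c "
from h import *
st();c=cap('wrist','w13.png');st();print(line(cv2.imread('pics/w13.png')))"
```

```text
t 20.3 pos [ 0.5381 -0.0108  0.1994] th -6.27 F [ 6.1 -2.  -1.9] M [-0.67 -1.42  0.5 ] w 39.62 j7 -21.6
t 20.35 pos [ 0.5381 -0.0107  0.1994] th -6.27 F [ 4.5 -2.9 -1.8] M [-0.72 -1.4   0.54] w 39.66 j7 -21.6
2.44
```

The moment is now rising faster: 0.37 to 0.52 N m in 2°. I'll go 2° more to seat it.

Emit:
arm_command(deltas=[[0,0,0,0.5,-0.15],[0,0,0,0.5,-0.15],[0,0,0,0.5,-0.15],[0,0,0,0.5,-0.15],[0,0,0,0,-0.15],[0,0,0,0,-0.15],[0,0,0,0,-0.15],[0,0,0,0,-0.15]])

```text
t: 21.15
position: [0.5381, -0.0107, 0.1994]
orientation: [[0.99, -0.143, 0.003], [-0.143, -0.99, -0.0], [0.003, -0.0, -1.0]]
wrist_force: [5.7, -3.0, -1.8]
width: 0.451
```

```bash
python3 -c "
from h import *
st();c=cap('wrist','w14.png');st();print(line(cv2.imread('pics/w14.png')))"
```

```text
t 21.15 pos [ 0.5381 -0.0107  0.1994] th -8.24 F [ 5.7 -3.  -1.8] M [-0.69 -1.35  0.71] w 39.7 j7 -23.4
t 21.2 pos [ 0.5381 -0.0108  0.1994] th -8.24 F [ 5.8 -2.6 -2.4] M [-0.74 -1.38  0.65] w 39.84 j7 -23.4
3.17
```

The steep rise (0.08 N m/deg) confirms the stop. I'll add a small extra turn and open quickly with that torque held.

Emit:
arm_command(deltas=[[0,0,0,0.5,-0.15],[0,0,0,0.5,-0.15],[0,0,0,0,-0.15],[0,0,0,0,1],[0,0,0,0,1],[0,0,0,0,1],[0,0,0,0,1],[0,0,0,0,1]])

```text
t: 22.0
position: [0.536, -0.0108, 0.1989]
orientation: [[0.987, -0.162, -0.002], [-0.162, -0.987, -0.0], [-0.002, 0.001, -1.0]]
wrist_force: [-0.1, -0.5, -0.4]
width: 0.867
```

```bash
python3 - <<'E'
from h import *
st();c=cap('wrist','w15.png');st();print(line(cv2.imread('pics/w15.png')),feats(c)['tabs'])
cv2.imwrite('pics/w15c.png',cv2.resize(c['color'][0:420,120:520,::-1],None,fx=1.4,fy=1.4))
E
```

```text
t 22.0 pos [ 0.536  -0.0108  0.1989] th -9.35 F [-0.1 -0.5 -0.4] M [-0.07 -0.1  -0.03] w 76.31 j7 -24.4
t 22.05 pos [ 0.5361 -0.0109  0.1989] th -9.35 F [-0.2 -0.2 -0.5] M [-0.01 -0.05  0.  ] w 80.04 j7 -24.4
None [([257, 299, 27, 31, 584], [270.8, 314.9], [[256.5, 328.8999938964844], [265.1000061035156, 294.5], [284.3999938964844, 299.3999938964844], [275.79998779296875, 333.70001220703125]]), ([360, 277, 39, 53, 1225], [379.6, 304.7], [[360.0, 281.8999938964844], [384.1000061035156, 274.8999938964844], [399.6000061035156, 328.5], [375.5, 335.5]])]
```

View pics/w15c.png

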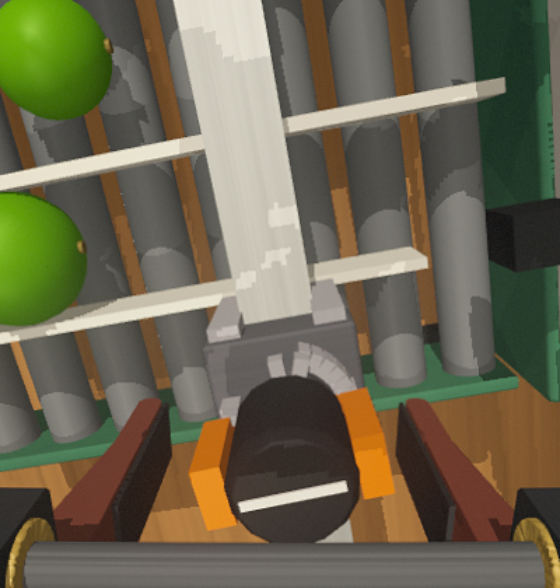

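Both tabs are out at (211,473) and (367,443) in the crop. The knob has stayed at its clamped angle instead of springing back, and the lime is held between the guides. I'm retracting straight up and will check by numbers, since my picture budget is used up.

Emit:
arm_command(deltas=[[0,0,0,0,1],[0,0,-1,0,1],[0,0,-1.5,0,1],[0,0,-2,0,1],[0,0,-2,0,1],[0,0,-2.5,0,1],[0,0,-2.5,0,1],[0,0,-2.5,0,1]])

```text
t: 22.85
position: [0.5366, -0.0107, 0.341]
orientation: [[0.987, -0.162, 0.0], [-0.162, -0.987, -0.0], [0.0, -0.0, -1.0]]
wrist_force: [0.6, 0.8, -0.1]
width: 1.004
```

Emit:
arm_command(deltas=[[0,0,0,-5,1],[0,0,0,-5,1],[0,0,0,-2,1],[0,0,0,0,1],[0,0,0,0,1],[0,0,0,0,1],[0,0,0,0,1],[0,0,0,0,1]])

```text
t: 23.65
position: [0.5369, -0.0107, 0.3392]
orientation: [[0.999, 0.046, -0.0], [0.046, -0.999, 0.0], [-0.0, -0.0, -1.0]]
wrist_force: [0.5, 0.0, -0.5]
width: 0.999
```

```bash
python3 - <<'E'
from h import *
st();c=cap('wrist','w16.png');st();f=feats(c)
for k in f:
  for x in f[k]:print(k,x)
im=cv2.imread('pics/w16.png')
m=cv2.inRange(im,(150,150,150),(255,255,255));n,l,s,ce=cv2.connectedComponentsWithStats(m)
for i in range(1,n):
    if s[i][4]>40 and 230<ce[i][0]<400 and 150<ce[i][1]<340:
        q=np.argwhere(l==i)[:,::-1].astype(np.float32);vx,vy,_,_=cv2.fitLine(q,2,0,.01,.01).ravel();print('white',s[i],np.degrees(np.arctan2(-vy,vx)).round(2))
w=cv2.inRange(cv2.cvtColor(im,cv2.COLOR_BGR2HSV),(0,0,150),(180,60,255))
for u in (160,180,250,270,370,380):
    v=[v for v in range(1,300) if w[v,u]!=w[v-1,u]];print(u,v,[onz(c,u,x-.5,.125).round(4)[:2].tolist() for x in v[:6]])
t=cap('top');hs=cv2.cvtColor(t['color'],cv2.COLOR_RGB2HSV);g=cv2.inRange(hs,(40,120,60),(65,255,255));_,_,s2,c2=cv2.connectedComponentsWithStats(g)
print([(a[4],b.round(1).tolist()) for a,b in zip(s2,c2) if 240<b[0]<300 and 215<b[1]<275])
E
```

```text
t 23.65 pos [ 0.5369 -0.0107  0.3392] th 2.65 F [ 0.5  0.  -0.5] M [-0.06 -0.02  0.01] w 87.93 j7 -8.5
t 23.7 pos [ 0.5369 -0.0107  0.3391] th 2.66 F [-0.7  0.6  0.3] M [-0.07 -0.07  0.04] w 88.06 j7 -8.5
tabs ([286, 217, 14, 38, 464], [292.6, 236.3], [[286.0, 217.0], [299.0, 217.0], [299.0, 254.0], [286.0, 254.0]])
tabs ([346, 216, 16, 38, 469], [354.6, 234.5], [[345.5, 217.10000610351562], [360.0, 215.6999969482422], [363.70001220703125, 252.60000610351562], [349.20001220703125, 254.10000610351562]])
limes [204.1, 135.8, 62.5, 67.1]
limes [161.6, 50.5, 46.9, 54.8]
limes [243.8, 47.1, 52.6, 58.9]
white [343 170  52  11 439] -3.5
white [295 182  14   7  76] -5.98
white [342 184  13   6  69] -0.53
white [330 200  21  19 137] -39.32
white [303 241  42   5 190] 1.2
white [ 306  261   31   67 1789] 88.5
160 [95, 102, 165, 175] [[0.3826, 0.0902], [0.3822, 0.0841], [0.3779, 0.0258], [0.3771, 0.0161]]
180 [96, 103, 166, 175] [[0.4012, 0.09], [0.4009, 0.0839], [0.3974, 0.0257], [0.3969, 0.0169]]
250 [97, 105, 167, 177] [[0.466, 0.0917], [0.466, 0.0847], [0.4656, 0.0276], [0.4655, 0.0179]]
270 [98, 105, 167, 178] [[0.4845, 0.0916], [0.4845, 0.0855], [0.485, 0.0285], [0.4851, 0.0178]]
370 [101, 108, 171, 180] [[0.5769, 0.0933], [0.5774, 0.0871], [0.5821, 0.0291], [0.5829, 0.0203]]
380 [101, 108, 171, 181] [[0.5861, 0.0937], [0.5867, 0.0876], [0.5919, 0.0295], [0.5927, 0.0198]]
[(np.int32(300), [250.6, 230.6]), (np.int32(458), [282.9, 244.0]), (np.int32(255), [252.8, 261.3])]
```

```bash
python3 - <<'E'
from h import *
import pickle
for c in (pickle.load(open('c1.pkl','rb')),pickle.load(open('c2.pkl','rb')),cap('wrist')):
    hs=cv2.cvtColor(c['color'],cv2.COLOR_RGB2HSV)
    v0=int(feats(c)['tabs'][0][1][1])+10
    m=cv2.inRange(hs,(8,140,100),(24,255,255))
    r=[]
    for v in range(v0-6,v0+6):
        x=np.flatnonzero(m[v,250:400])+250
        k=np.flatnonzero(np.diff(x)>15)[0]
        r.append([onz(c,u,v,.228)[0] for u in(x[0]-.5,x[k]+.5,x[k+1]-.5,x[-1]+.5)])
    r=np.median(r,0);print(r.round(4),'sep',(r[3]-r[0]).round(4),'wid',(r[1]-r[0]).round(4),(r[3]-r[2]).round(4))
E
```

```text
[0.4896 0.5207 0.5577 0.6007] sep 0.1112 wid 0.0311 0.0431
[0.4843 0.5202 0.5575 0.6011] sep 0.1167 wid 0.0359 0.0436
[0.4969 0.5202 0.5573 0.5669] sep 0.07 wid 0.0232 0.0096
```

```bash
python3 - <<'E'
from h import *
import pickle
for c in (pickle.load(open('c1.pkl','rb')),pickle.load(open('c2.pkl','rb')),cap('wrist')):
    hs=cv2.cvtColor(c['color'],cv2.COLOR_RGB2HSV);T=feats(c)['tabs']
    v0=int(T[0][1][1])+10;m=cv2.inRange(hs,(8,170,120),(22,255,255));r=[]
    for v in range(v0-6,v0+5):
        e=[]
        for s,_,_ in T:
            x=np.flatnonzero(m[v,s[0]:s[0]+s[2]])+s[0];e+=[x[0]-.5,x[-1]+.5]
        r.append([onz(c,u,v,.228)[0] for u in e])
    r=np.median(r,0);print(r.round(4),'sep',(r[3]-r[0]).round(4),'inner',(r[2]-r[1]).round(4))
    print(hs[v0,T[0][0][0]-4:T[0][0][0]+18].tolist())
E
```

```text
[0.511  0.5207 0.5577 0.568 ] sep 0.0571 inner 0.037
[[15, 160, 129], [15, 157, 133], [14, 159, 133], [15, 156, 136], [15, 155, 138], [15, 161, 139], [15, 196, 194], [17, 220, 240], [17, 224, 236], [17, 224, 235], [16, 214, 235], [17, 229, 235], [17, 222, 235], [17, 226, 235], [16, 215, 236], [17, 220, 235], [17, 226, 236], [16, 226, 230], [14, 206, 182], [177, 46, 50], [7, 81, 57], [11, 79, 61]]
[0.5108 0.5202 0.5575 0.5675] sep 0.0568 inner 0.0372
[[15, 160, 164], [16, 157, 175], [15, 158, 179], [15, 160, 179], [16, 158, 178], [15, 154, 177], [15, 179, 199], [16, 224, 230], [16, 220, 228], [16, 222, 227], [17, 221, 227], [17, 226, 227], [17, 225, 227], [16, 219, 227], [16, 221, 228], [16, 225, 227], [16, 221, 230], [15, 217, 217], [9, 129, 69], [8, 75, 51], [10, 82, 56], [11, 54, 76]]
[0.5108 0.5198 0.5573 0.5669] sep 0.0561 inner 0.0375
[[17, 127, 114], [18, 122, 113], [23, 114, 107], [23, 98, 104], [15, 158, 147], [16, 207, 211], [16, 219, 231], [16, 224, 228], [16, 217, 229], [17, 224, 228], [17, 225, 228], [16, 220, 228], [16, 219, 228], [16, 220, 228], [16, 225, 227], [16, 224, 231], [16, 217, 217], [12, 168, 114], [11, 58, 48], [13, 81, 57], [12, 67, 57], [18, 53, 72]]
```

Both tabs are back at 56 mm across, as at the start, and the knob angle is back to the start value. Handing in.

```bash
python3 -c "
from h import *
st();print(order.hand_in())"
```

```text
t 23.85 pos [ 0.5369 -0.0107  0.3391] th 2.67 F [-0.1  0.4 -0.6] M [-0.06 -0.06 -0.04] w 87.72 j7 -8.5
the job is handed in; nothing more can be done
None
```

The right-hand lane is set for the sample lime, the guide is clamped and the robot has let go. I handed the job in at 23.85 s.

**What I did:**
- Pinched both tabs at 25 N and turned the knob anticlockwise about 59°. I never felt the free-end stop, but the guide slid freely.
- Slid the guide in about 34 mm until it stalled with the lime against the centre guide. The push peaked at about 6 N including drag, and I eased it to about 3 N before clamping.
- Turned the knob clockwise, with the grip at 28 N, until the steep rise of the stop. The last moment I read was about 0.7 N m. I then turned 1° further and opened with the hand still holding the turn.

**Last checks:**
- **Tabs:** 56 mm across both tabs, against 57 mm measured at the start, so both clicked out.
- **Knob:** its angle is about 3.9°, against 4.1° at the start, and it did not spring back.
- **Lane:** about 58–59 mm wide for a lime measured at about 59 mm. The two waiting limes have not moved, and the wrist forces are near zero.

**What did not quite agree:**
- **Stop angle:** the stop was only felt with the hand about 10° past the starting angle. The line on the knob showed only part of that as lag.
- **Jaw opening:** it read about 40 mm while pinched, where 43 mm was expected.
- **Sideways force:** about 5 N remained through the pinch.
- **Not checked:** I did not measure the bench items again. The arm came near only the knob.

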